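Gauge the gap of a bag sealer

TASK

On the packing bench's bag sealer, first swing the turnbutton fully round to its stop so that it lies over the upper beam and secures it. Then take the taper gauge by its handle and slide its blade, straight and flat on the lower plate, into the middle of the gap under the sprung upper pad until it drags snugly between both, without ramming it in. Finish while still gripping the gauge there; leave the carton, the tape roll and the bottle alone.

Things in the scene. Friction and masses are not known exactly. Their poses are not given: they have to be found in the camera images.
- press: The fixed grey bench bag sealer. Origin on the table under the middle of the pad's front edge; its x axis points horizontally into the gap (the insertion direction), y along the pad's front edge, z up. Base 200 mm along x (from x = -25 to +175) x 300 mm along y (-150 to +150), 26 mm high; on it a bare steel lower plate, y = -100 to +100, x = -25 to +130, its top face 30 mm above the table: 25 mm of it lie open in front of the pad. Rear housing at x = 130 to 170, 78 mm high.
- mouth (a point): Middle of the mouth of the gap: on the top face of the lower plate (30 mm above the table), right under the middle of the pad's front edge. Axes as press. The gap is open to -x and 180 mm wide.
- beam: The aluminium upper beam, fixed to the sealer, that carries the pad: bar at x = 8 to 58, y = -105 to +105, z = 56 to 70 mm in its own frame. Axes as press; its origin is that of press, shifted up or down by as much as 1.2 mm, as the gap is set.
- pad: The steel upper pad, a plate 65 mm (x) x 180 mm (y) x 12 mm under the beam, its front edge at x = 0 and its flat underside at z = 35.5 mm in its own frame (frame as beam), so the gap above the lower plate is 4.3 to 6.7 mm, differing each time and too fine to read: feel for it. It rises straight up, at most 6 mm, against springs of 14 N per mm plus its weight of 2 N.
- latch (a joint): Angle of the turnbutton (rad): 0 = arm points to the sealer's -x (open), 1.571 = against its stop, arm points to the sealer's -y, over the end of the beam (secured). It turns anticlockwise seen from above as it grows, against a little friction (0.06 Nm), and stays where it is left. It starts between 0 and 0.5.
- latch_hinge (a point): Point on the turnbutton's upright axis, at the underside of its arm, 73 mm above the table, on a post at x = 30, y = 130 mm of press. The arm is a dark steel bar 16 mm wide, 10 mm thick, reaching 51 mm out from the axis.
- latch_peg (a point): Centre of the top end of the turnbutton's upright round thumb peg: 12 mm in diameter, 42 mm out from the axis, standing free for 32 mm above the arm (from 83 to 115 mm above the table).
- gauge: The loose taper gauge, about 120 g, flat on the table at the start. Origin under the middle of its black handle, x axis along the blade to its tip, y across, z up. Handle: upright block 60 mm (x) x 18 mm (y) x 42 mm high. Blade: steel, 24 mm wide, from x = 30 to its tip at x = 140; flat underside flush with the handle's underside (z = 0); its top slopes, so that it is 2.5 mm thick at the tip and 10 mm at the handle (7.5 mm in its 110 mm).
- tip (a point): Middle of the blade's tip edge, on the underside. Axes as gauge, 140 mm from its origin. Until the blade touches the pad there is next to no drag; after that it grows by roughly 1 to 1.7 N for each mm the tip goes deeper. A drag of 5 to 10 N is snug.
- carton: Closed cardboard carton 100 x 70 x 55 mm, origin under its middle. Bystander.
- tape: Roll of tape standing on end, 100 mm across, 48 mm high, origin under its middle. Bystander.
- bottle: Clear water bottle 64 mm across, 190 mm high, origin under its middle. Bystander.
Not all that is in view belongs to the job. There is more than one size of the gauge; the job needs the smaller.

How it is judged:
On the way, in this order (a step that is already met when the one before it is completed fails the run):
1. the turnbutton is swung over the beam, before the blade goes in (value of joint latch above 1.4 rad), for 0.2 s.
2. the blade, held by the gripper, enters the gap (x of tip in the frame of mouth above 0.01 m and z of tip in the frame of mouth between -0.003 and 0.004 m and contact force between the fingers and gauge above 3 N), for 0.1 s.
At the end, for the whole second after the job is handed in: Turnbutton past 1.4 rad; gripper holds the gauge (over 3 N), still, over 24 mm up; pad presses the blade with 2.3 to 12 N and it bears on the lower plate with over 0.7 N; tip 20 to 106 mm inside the mouth, within 35 mm of its middle, straight within 0.15 rad, level within 0.06 rad (value of joint latch above 1.4 rad and contact force between the fingers and gauge above 3 N and contact force between gauge and pad between 2.3 and 12 N and contact force between gauge and press above 0.7 N and x of tip in the frame of mouth between 0.02 and 0.106 m and y of tip in the frame of mouth between -0.035 and 0.035 m and angle between the x axis of gauge and the x axis of press, either way round below 0.15 rad and angle between gauge's own z axis and vertical below 0.06 rad and height (world z) of gauge above 0.024 m and linear speed of gauge below 0.01 m/s); the arm keeps its last pose, push and grip.
It fails at once if the blade is rammed in (over 30 N between blade and pad) (contact force between gauge and pad above 30 N).
It fails at once if a bystander is disturbed (moved over 20 mm) (distance of any of carton, tape, bottle from where it was at the start of the episode above 0.02 m).
It also fails if it takes over 67 s, if anything falls off the work surface, if the arm or the gripper's body presses on something with over 40 N, if the wrist force passes 120 N, or if a joint passes its speed limit or range.

ROBOT

A 6-joint arm with a two-finger parallel gripper is mounted at the origin on the work surface. World frame = base frame: x ahead of the robot, y to its left, z up, the work surface at z = 0. Lengths are in m, angles in rad, forces in N, time in s.
With the tool pointing down it reaches from about 0.3 to 0.875 m from the base axis. Payload 6.4 kg.
Tool frame: the origin (TCP) lies on the centre line of the jaws, within the pads' length; the fingertips stand bot.nose_length ahead of it and the grasp point (between the pads) lies 2 mm behind it (bot.nose_length is the distance from the TCP to the fingertips, in m); z points along the fingers, y is the direction in which the jaws open and shut (so a half turn about z gives the same grasp; the last joint's range is limited). The gripper opens to 88 mm and grips with 3 to 60 N. Pads are 18 mm wide; open, the fingers measure 123 mm over their backs; the gripper's body (75 mm by 187 mm) begins 45 mm behind the grasp point.
Start: joints at [1.092, 0.181, 1.607, -0, 1.354, -0.206], TCP at [0.155, 0.554, 0.256] pointing down, gripper open.
Joint ranges: [-2.99, 2.99], [-0.89, 2.07], [0.3, 2.58], [-1.14, 4.28], [0, 2.63], [-3.12, 3.12]. Speed limits (rad/s): [2.57, 2.57, 3.01, 3.14, 3.14, 3.14].

INTERFACE

Orientations are given as a unit quaternion [w, x, y, z].
In Python, from bench import bot gives the robot as it stands.
- The arm moves only by the shell command python3 -m inch 'ROWS' [FORCE]. ROWS is JSON, a list of rows, each a list of 7 numbers: the shift along the tool's x, y, z as a fraction of full scale, then the turn, a rotation vector about the tool's x, y, z as a fraction of full scale, then the opening, from -1 (shut) to 1 (fully open). In form: [[tx, ty, tz, rx, ry, rz, grip], ...]. A call has 1 to 8 rows; each row is the pose to reach, as a shift and turn from the pose commanded when the call began, along the tool's axes at that moment, turning the shorter way round; what a row does not reach only later rows make up. Full scale, the value 1, is 0.3 m for a shift and pi rad for a turn. A row lasts 1/10 s, in which the tool goes at most 50 mm and 8.59 degrees, less where a joint would pass 70% of its speed; a pose out of reach is approached as far as the arm can. A call with a number of a shift or a turn outside -1 to 1 is refused whole. A call with a gripper value outside its range is refused whole. The fingers move at their own pace and stop on an object; FORCE is the grip in N (left out, the last holds). Time passes only in rows, so rows that repeat a pose let the fingers close. It gives the time, the measured TCP pose, the force and the opening at its end, in the units of the state.
- bot.observe(): the state, without advancing time (a new reading comes with each control period).
- bot.capture(name): name is "scene" or "top"; returns a dict with "img" (384x512x3 uint8, blue, green, red), "K" (3x3 intrinsics, pixels), "pose" (4x4, takes a point from camera to world coordinates). Camera axes: x right, y up, looking along -z (the intrinsics and any distortion apply to the point x, -y, -z); pixel columns grow to the right and rows downward; lengths in m; the calibration is good to about 2 mm. A picture is of the moment at which its call begins. There is no depth.
- bot.hand_in(): hands the job in, once; it reports no verdict.
Trained networks look in a picture, given as the dict that the camera call returned (one of the last four; its "shot" number tells which), for a name from the list of things; names that differ only in an ending like _2 or _b are one class to them, and where a whole thing is asked for, a point or a joint stands for the part that bears it (a point fixed in the world has none). Each returns a list of dicts, best first, with "p" (0 to 1); they miss things now and then, are a little off and sometimes report something else, mostly with a low value. They report only what shows in the picture. A call takes as long as a camera call. They do not tell look-alikes from the thing itself.
- bot.recognise(query, picture): "extent" ([centre column, centre row, width, height] in pixels, round what is visible of it).
The state is a dict: "t": time; "joints": joint angles; "qd": joint speeds; "tau": joint torques, N m; "eef_pos": TCP position; "ee_rot": TCP orientation; "wrist_force": force on the tool from outside, world axes, zero at the start; "ft_torque": the same for the moment, N m; "finger_gap": finger opening in m.
Only numpy, scipy, OpenCV 4.12 (cv2) and the standard library are available. Lean on these libraries where they do the work, as an engineer would, in place of code of your own. Each camera call takes 0.05 s, during which the arm holds its last target. There are 200 camera calls.

## Working session

There is one attempt and no reset: what is moved stays moved. The work goes in short steps, Python scripts to look and compute and a shell command to move; the robot and the scene stay as the last step left them, time stands still between calls to the robot, and variables do not carry over. Pictures are saved under pics/ and viewed, about 8 in all and at most 12, crops included, and the job is handed in when it is done.

```bash
mkdir -p pics; ls
python3 - <<'E'
from bench import bot
import cv2
o=bot.observe();print(o['t'],o['eef_pos'],o['ee_rot'],o['finger_gap'],bot.nose_length)
for n in("scene","top"):
    c=bot.capture(n);cv2.imwrite(f"pics/{n}0.png",c['img'])
    print(n,c['K'].tolist() if hasattr(c['K'],'tolist') else c['K'],c['pose'],[k for k in c])
    for q in("press","gauge","beam","pad","tip","latch","latch_peg","latch_hinge","carton","tape","bottle"):
        r=bot.recognise(q,c);print(q,[(round(d['p'],2),[round(x,1) for x in d['extent']]) for d in r[:3]])
E
```

```text
pics
0.0 [0.15466677 0.55327364 0.25481609] [-2.85963821e-04  1.35969029e-01  9.90712696e-01 -8.34181631e-04] 0.08815801199861174 0.017
scene [[399.04806255746036, 0.0, 254.91336515374408], [0.0, 399.04806255746036, 184.26126837519328], [0.0, 0.0, 1.0]] [[-0.16097887 -0.77244341  0.61434272  1.20839207]
 [ 0.98686196 -0.11730144  0.11110281  0.12703848]
 [-0.01375735  0.62415667  0.78117808  1.10524047]
 [ 0.          0.          0.          1.        ]] ['img', 'K', 'pose', 'shot']
press [(0.7, [221.9, 264.0, 113.5, 88.0])]
gauge [(0.64, [170.6, 194.6, 19.4, 43.4]), (0.6, [189.6, 141.2, 56.1, 35.3]), (0.46, [222.0, 263.1, 115.2, 81.3])]
beam [(0.61, [224.8, 251.9, 71.7, 49.6]), (0.26, [376.4, 274.5, 37.6, 39.6])]
pad [(0.51, [230.9, 253.1, 50.5, 16.0])]
tip [(0.87, [192.4, 137.5, 53.1, 42.4]), (0.61, [172.8, 195.1, 19.8, 47.1])]
latch []
latch_peg [(0.67, [268.1, 241.1, 7.5, 21.8]), (0.16, [344.4, 208.9, 32.8, 38.9])]
latch_hinge [(0.57, [220.3, 262.4, 112.3, 83.5]), (0.26, [170.2, 196.7, 16.0, 45.7])]
carton [(0.91, [344.4, 207.9, 31.3, 40.3])]
tape [(0.93, [378.2, 277.4, 32.3, 37.
[... 283 characters left out ...]
617708  0.9805126   1.1630048 ]
 [ 0.          0.          0.          1.        ]] ['img', 'K', 'pose', 'shot']
press [(0.7, [279.6, 117.1, 103.5, 76.8])]
gauge [(0.92, [356.6, 188.1, 6.0, 53.1]), (0.72, [360.4, 270.9, 85.0, 43.2])]
beam [(0.78, [278.8, 117.2, 67.0, 49.5])]
pad [(0.59, [278.6, 138.1, 57.7, 15.9])]
tip [(0.97, [354.8, 187.2, 8.9, 50.3]), (0.58, [363.1, 273.9, 84.7, 40.8]), (0.46, [280.1, 116.8, 99.4, 78.1])]
latch [(0.49, [237.6, 125.7, 12.1, 23.7])]
latch_peg []
latch_hinge [(0.87, [282.3, 118.8, 106.4, 71.5])]
carton [(0.93, [165.9, 194.9, 30.0, 35.1])]
tape [(0.82, [138.2, 121.1, 33.1, 33.6])]
bottle [(0.58, [237.2, 125.1, 10.2, 21.1]), (0.57, [384.0, 111.8, 36.7, 41.2])]
```

Run:
```python
import cv2,numpy as np
a=cv2.imread("pics/top0.png")[60:310,200:420]; cv2.imwrite("pics/a.png",cv2.resize(a,None,fx=2.4,fy=2.4,interpolation=cv2.INTER_CUBIC))
b=cv2.imread("pics/scene0.png")[110:320,90:350]; cv2.imwrite("pics/b.png",cv2.resize(b,None,fx=2.8,fy=2.8,interpolation=cv2.INTER_CUBIC))
```

```text
(no output)
```

View pics/a.png

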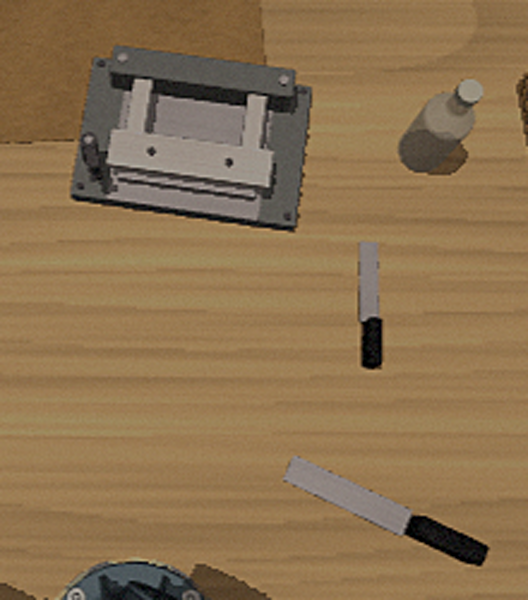

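View pics/b.png

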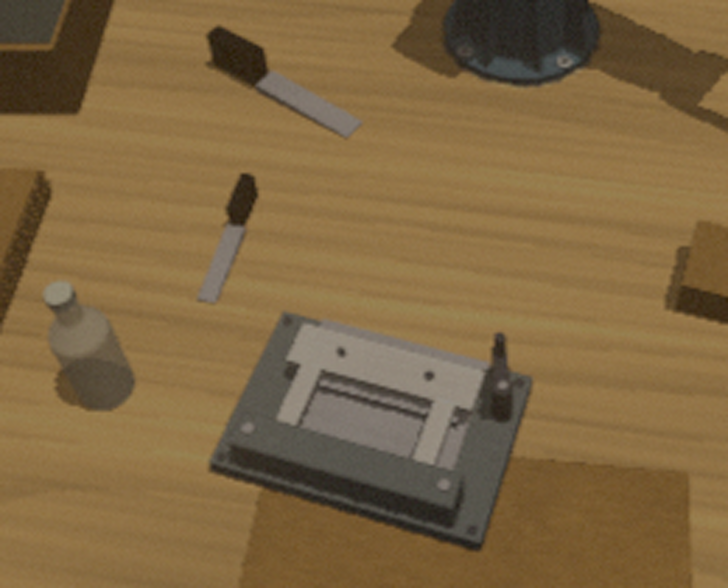

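The top crop shows the sealer upper left, with its turnbutton at crop (90,150), and two gauges. The small one is at crop (370,305), full image (354,187). The large one is at crop (390,510), full image (362,272). The job needs the small one, so I'll check that its length is 170 mm in the fit.

```bash
cat > h.py <<'E'
import numpy as np
from scipy.optimize import least_squares
CAM={'s':(399.048,254.913,184.261,np.array([[-0.16097887,-0.77244341,0.61434272,1.20839207],[0.98686196,-0.11730144,0.11110281,0.12703848],[-0.01375735,0.62415667,0.78117808,1.10524047]])),
'h':(375.7865,252.758,188.506,np.array([[0.00914154,0.98054413,-0.19608578,0.19704744],[-0.99990341,0.00691053,-0.01205887,-0.00194634],[-0.0104692,0.19617708,0.9805126,1.1630048]]))}
def proj(c,p):
    f,cx,cy,T=CAM[c]; q=T[:,:3].T@(np.asarray(p)-T[:,3]); return np.array([cx-f*q[0]/q[2],cy+f*q[1]/q[2]])
def ray(c,uv,z):
    f,cx,cy,T=CAM[c]; d=T[:,:3]@np.array([(uv[0]-cx)/f,-(uv[1]-cy)/f,-1]); return T[:,3]+d*(z-T[2,3])/d[2]
def crop(c,u,v): return np.array([200+u/2.4,60+v/2.4]) if c=='h' else np.array([90+u/2.8,110+v/2.8])
def w(pose,p):
    x,y,a=pose; return np.array([x+np.cos(a)*p[0]-np.sin(a)*p[1],y+np.sin(a)*p[0]+np.cos(a)*p[1],p[2]])
def fit(pts,x0):
    f=lambda s:np.concatenate([proj(c,w(s,p))-uv for c,uv,p in pts])
    r=least_squares(f,x0,loss='soft_l1'); return r.x,r.fun.reshape(-1,2)
E
python3 - <<'E'
from h import *
P=[('h',72,196,(-.025,.15,.026)),('h',296,226,(-.025,-.15,.026)),('h',311,88,(.175,-.15,.026)),('h',97,58,(.175,.15,.026)),
('h',112,128,(.058,.105,.07)),('h',273,150,(.058,-.105,.07)),('h',270,190,(.008,-.105,.07)),('h',107,167,(.008,.105,.07)),
('s',285,314,(-.025,-.15,.026)),('s',531,378,(-.025,.15,.026)),('s',482,541,(.175,.15,.026)),('s',212,462,(.175,-.15,.026)),
('s',307,322,(.008,-.105,.07))]
x,r=fit([(c,crop(c,u,v),p) for c,u,v,p in P],[.4,0,0]); print('press',x.round(4));print(r.round(1).tolist())
G=[('h',360,243,(.14,.012,.0025)),('h',379,243,(.14,-.012,.0025)),('h',358,319,(.03,.012,.01)),('h',362,367,(-.03,.009,.042)),('h',381,367,(-.03,-.009,.042)),
('s',198,299,(.14,-.012,.0025)),('s',218,301,(.14,.012,.0025)),('s',257,180,(-.03,.009,.042)),('s',243,174,(-.03,-.009,.042))]
g,r=fit([(c,crop(c,u,v),p) for c,u,v,p in G],[.2,-.25,0]); print('gauge',g.round(4));print(r.round(1).tolist())
a=ray('h',crop('h',370,243),.002);b=ray('h',crop('h',371,319),.01);print('blade len',np.linalg.norm(a-b),a,b)
h=w(x,(.03,.13,.073));print('hinge',h)
for c,u,v in(('h',88,137),('s',499,337)):
    p=ray(c,crop(c,u,v),.115);d=p-h;print('peg',p.round(4),np.hypot(*d[:2]),'latch',np.arctan2(d[1],d[0])-x[2]-np.pi)
for t in(0,.25,.5):
    p=w(x,(.03-.042*np.cos(t),.13-.042*np.sin(t),.115));print(t,proj('h',p),proj('s',p))
print('crop targets', crop('h',88,137),crop('s',499,337))
E
```

```text
press [ 0.5807 -0.0628 -0.1373]
[[-1.2, -0.4], [-0.1, 0.1], [0.4, -1.2], [-1.9, -0.8], [-0.2, -0.0], [0.3, -0.1], [-0.3, -1.4], [-0.6, -1.1], [-0.9, -2.6], [0.9, -2.3], [0.0, -0.7], [-1.3, -1.0], [-1.4, -1.3]]
gauge [ 0.3826 -0.2979 -0.0724]
[[-0.3, -1.0], [-0.6, -0.4], [0.0, 0.8], [1.3, -1.5], [-0.6, -1.0], [-0.2, -1.1], [-0.6, -0.4], [0.2, -3.0], [0.4, -1.7]]
blade len 0.10469670492616416 [ 0.52011802 -0.31016022  0.002     ] [ 0.41586117 -0.30487722  0.01      ]
hinge [0.62820345 0.06182969 0.073     ]
peg [0.6217 0.0605 0.115 ] 0.00658782469012572 latch -5.944721144092333
peg [0.5931 0.052  0.115 ] 0.03644818535804249 latch -5.87398141351412
0 [234.05502683 128.34974555] [273.81238563 229.17045203]
0.25 [237.6140881  128.40919791] [270.254639   228.66691735]
0.5 [241.08773306 127.63055803] [266.67706642 228.92540087]
crop targets [236.66666667 117.08333333] [268.21428571 230.35714286]
```

Run:
```python
from h import *
import cv2
X=[.5807,-.0628,-.1373];G=[.3826,-.2979,-.0724]
def draw(c,name,box,s,items):
    im=cv2.imread(name)[box[1]:box[3],box[0]:box[2]];im=cv2.resize(im,None,fx=s,fy=s,interpolation=cv2.INTER_CUBIC)
    for p,col in items:
        u=((proj(c,p)-box[:2]+.5)*s).astype(int);cv2.circle(im,tuple(int(v) for v in u),2,col,-1)
    return im
it=[(w(X,(.03,.13,.083)),(0,0,255))]+[(w(X,(.03-.042*np.cos(t),.13-.042*np.sin(t),z)),(0,255,0)) for t in(.2,.4) for z in(.083,.115)]
a=draw('h',"pics/top0.png",(225,100,265,150),8,it)
b=draw('s',"pics/scene0.png",(245,215,285,265),8,it)
gg=[(w(G,p),(0,0,255)) for p in[(.14,.012,0),(.14,-.012,0),(-.03,.009,.042),(-.03,-.009,.042),(.03,.009,.042),(.03,-.009,.042)]]
c=draw('h',"pics/top0.png",(340,150,360+10,220),400/70,gg)
cv2.imwrite("pics/c.png",np.hstack([a,b,c[:400]]))
```

```text
(no output)
```

View pics/c.png

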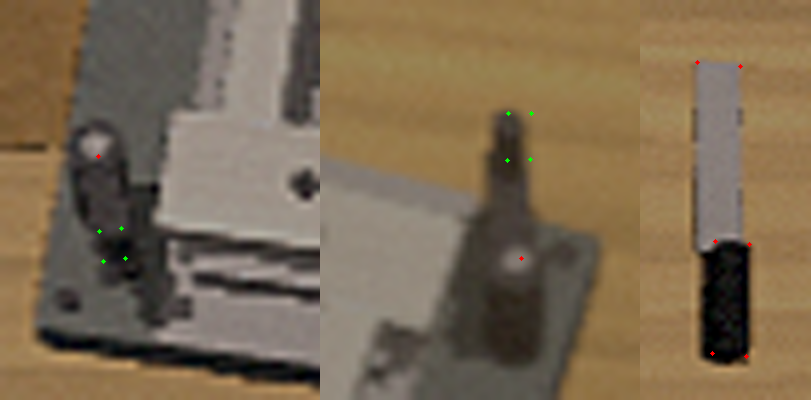

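The crop confirms it: the small gauge's blade measures about 105 mm and fits the described outline. The turnbutton sits at about 0.4 rad. I'll push the peg with closed fingers, moving along press direction (.84,-.54).

```bash
cat > go.py <<'E'
# usage: go.py x y z heading_deg_of_tool_x(tool down, level) -> fractions for inch
import sys,numpy as np
from scipy.spatial.transform import Rotation as R
from bench import bot
o=bot.observe();q=o['ee_rot'];r=R.from_quat([q[1],q[2],q[3],q[0]])
x,y,z,h=map(float,sys.argv[1:5]);h=np.radians(h)
c,s=np.cos(h),np.sin(h);t=R.from_matrix(np.array([[c,s,0],[s,-c,0],[0,0,-1]]))
d=r.inv().apply(np.array([x,y,z])-o['eef_pos'])
print('shift',(d/.3).round(4),'turn',((r.inv()*t).as_rotvec()/np.pi).round(4),'wf',o['wrist_force'].round(2) if hasattr(o['wrist_force'],'round') else o['wrist_force'],'t',o['t'])
E
python3 -m inch '[[-0.85,-0.583,0,0,0,0.139,-1],[-0.85,-0.583,0,0,0,0.139,-1],[-0.85,-0.583,0,0,0,0.139,-1],[-0.85,-0.583,0,0,0,0.139,-1],[-0.85,-0.583,0,0,0,0.139,-1],[-0.85,-0.583,0,0,0,0.139,-1],[-0.85,-0.583,0,0,0,0.139,-1]]' 20
python3 go.py .552 .079 .2 139.4
```

```text
t: 1.9
eef_pos: [0.3562, 0.3133, 0.256]
ee_rot: [0.001, 0.35, 0.937, -0.0]
wrist_force: [-0.4, 0.9, 0.0]
finger_gap: 0.0342
shift [-1.0046 -0.1624  0.1884] turn [ 0.0001  0.0005 -0.0019] wf [-0.37  0.88  0.02] t 1.9
```

```bash
python3 -m inch '[[-1,-0.162,0.18,0,0,0,-1],[-1,-0.162,0.18,0,0,0,-1],[-1,-0.162,0.18,0,0,0,-1],[-1,-0.162,0.18,0,0,0,-1],[-1,-0.162,0.18,0,0,0,-1],[-1,-0.162,0.18,0,0,0,-1],[-1,-0.162,0.18,0,0,0,-1],[-1,-0.162,0.18,0,0,0,-1]]'
python3 go.py .552 .079 .106 139.4
```

```text
t: 2.7
eef_pos: [0.5496, 0.0837, 0.201]
ee_rot: [-0.001, 0.348, 0.937, -0.0]
wrist_force: [-1.2, 0.3, -0.1]
finger_gap: 0.0006
shift [-0.0168 -0.0064  0.3167] turn [-0.0002 -0.0004 -0.001 ] wf [-1.21  0.3  -0.05] t 2.7
```

```bash
python3 -m inch '[[-0.008,-0.006,0.317,0,0,0,-1],[-0.008,-0.006,0.317,0,0,0,-1],[-0.008,-0.006,0.317,0,0,0,-1],[-0.008,-0.006,0.317,0,0,0,-1]]'
python3 - <<'E'
from bench import bot
import cv2,numpy as np
a=bot.capture("top")['img'][85:165,215:325];b=bot.capture("scene")['img'][190:290,200:310]
cv2.imwrite("pics/d.png",np.hstack([cv2.resize(a,(400,291)),cv2.resize(b[:80],(400,291))]))
E
python3 go.py .611 .028 .106 139.4
```

```text
t: 3.1
eef_pos: [0.5491, 0.083, 0.1071]
ee_rot: [-0.001, 0.347, 0.938, -0.0]
wrist_force: [1.1, 0.1, -0.1]
finger_gap: 0.0004
shift [-0.2686 -0.0086  0.0127] turn [0.0009 0.001  0.0001] wf [-0.45  0.   -0.45] t 3.2
```

View pics/d.png

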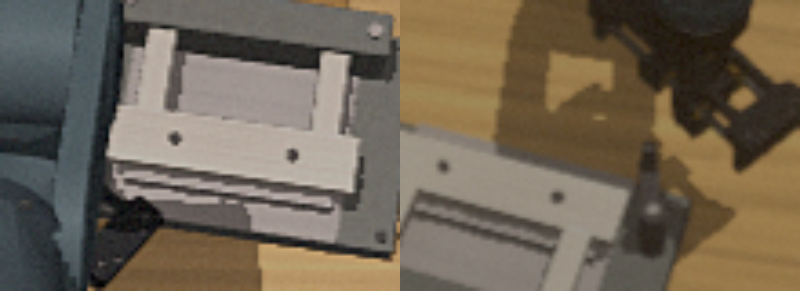

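The picture shows the fingers in front of the peg, beyond the sealer's front left. Now I'll push.

```bash
python3 -m inch '[[-0.05,-0.008,0.01,0,0,0,-1],[-0.09,-0.008,0.01,0,0,0,-1],[-0.12,-0.008,0.01,0,0,0,-1],[-0.14,-0.008,0.01,0,0,0,-1],[-0.16,-0.008,0.01,0,0,0,-1],[-0.18,-0.008,0.01,0,0,0,-1],[-0.2,-0.008,0.01,0,0,0,-1],[-0.2,-0.008,0.01,0,0,0,-1]]'
python3 go.py .611 .028 .106 139.4
```

```text
t: 4.0
eef_pos: [0.595, 0.0399, 0.1037]
ee_rot: [0.001, 0.348, 0.938, 0.0]
wrist_force: [-0.1, 0.4, -0.4]
finger_gap: 0.0002
shift [-0.0663  0.0049 -0.0077] turn [ 0.0003  0.0004 -0.0005] wf [-0.11  0.41 -0.41] t 4.0
```

```bash
python3 -m inch '[[-0.02,0,-0.005,0,0,0,-1],[-0.04,0,-0.005,0,0,0,-1],[-0.05,0,-0.005,0,0,0,-1],[-0.06,0,-0.005,0,0,0,-1],[-0.06,0,-0.005,0,0,0,-1]]'
python3 go.py .611 .028 .106 139.4
python3 - <<'E'
from bench import bot
import cv2,numpy as np
a=bot.capture("top")['img'][85:165,215:325];b=bot.capture("scene")['img'][190:290,200:310]
cv2.imwrite("pics/e.png",np.hstack([cv2.resize(a,(400,291)),cv2.resize(b[:80],(400,291))]))
E
```

```text
t: 4.5
eef_pos: [0.6083, 0.0285, 0.1054]
ee_rot: [0.001, 0.347, 0.938, 0.0]
wrist_force: [0.7, 0.4, 0.0]
finger_gap: 0.0004
shift [-0.0079  0.0048 -0.0019] turn [ 0.0002  0.0004 -0.0003] wf [0.74 0.39 0.01] t 4.5
```

View pics/e.png

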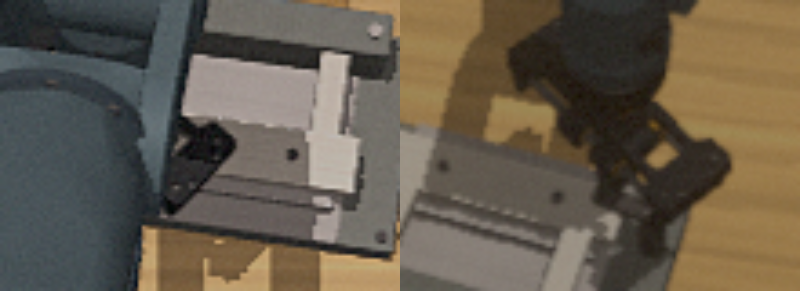

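The fingers are now over the beam's end and hide the peg. I'll push on in small steps until the force rises.

```bash
for i in 1 2 ; do python3 -m inch '[[-0.01,0,0,0,0,0,-1],[-0.02,0,0,0,0,0,-1],[-0.02,0,0,0,0,0,-1]]' | grep -E "eef|force"; done
```

```text
eef_pos: [0.6124, 0.026, 0.1052]
wrist_force: [0.5, 6.7, 0.5]
eef_pos: [0.6131, 0.0254, 0.1049]
wrist_force: [-14.4, 17.5, 12.1]
```

Contact with the stop is firm: about 22 N against the push, at the predicted position (TCP 11 mm along the push line). I'll back off, rise and check.

```bash
python3 -m inch '[[0.1,0,0,0,0,0,-1],[0.1,0,-0.15,0,0,0,-1],[0.1,0,-0.45,0,0,0,0.2],[0.1,0,-0.45,0,0,0,0.2],[0.1,0,-0.45,0,0,0,0.2]]'|grep -E "t:|eef"
python3 go.py .40 -.297 .2 175.9
python3 - <<'E'
from h import *
print('bottle',ray('h',(379,127),0),ray('s',(90+98/2.8,110+385/2.8),0))
E
```

```text
t: 5.7
eef_pos: [0.5978, 0.0397, 0.2479]
ee_rot: [0.007, 0.347, 0.938, 0.001]
shift [-0.2291 -1.282   0.1537] turn [ 0.0009  0.0042 -0.203 ] wf [ 0.71 -0.13  1.05] t 5.7
bottle [ 0.6364422  -0.39622601  0.        ] [ 0.65360581 -0.395272    0.        ]
```

```bash
python3 -m inch '[[-0.18,-1,0.1,0,0.004,-0.203,0.3],[-0.18,-1,0.1,0,0.004,-0.203,0.3],[-0.18,-1,0.1,0,0.004,-0.203,0.3],[-0.18,-1,0.1,0,0.004,-0.203,0.3],[-0.18,-1,0.1,0,0.004,-0.203,0.3],[-0.18,-1,0.1,0,0.004,-0.203,0.3],[-0.18,-1,0.1,0,0.004,-0.203,0.3],[-0.18,-1,0.1,0,0.004,-0.203,0.3]]'|grep -E "t:|eef|gap"
python3 go.py .381 -.2975 .11 175.9
python3 - <<'E'
from bench import bot
import cv2,numpy as np
a=bot.capture("top")['img'][90:240,215:385];b=bot.capture("scene")['img'][130:280,150:300]
cv2.imwrite("pics/f.png",np.hstack([cv2.resize(a,(425,375),interpolation=2),cv2.resize(b,(375,375),interpolation=2)]))
E
```

```text
t: 6.5
eef_pos: [0.4376, -0.2248, 0.2092]
ee_rot: [-0.007, 0.038, 0.999, 0.002]
finger_gap: 0.0572
shift [ 0.1654 -0.2573  0.3319] turn [ 0.0012 -0.0042 -0.0015] wf [0.54 0.33 0.11] t 6.5
```

View pics/f.png

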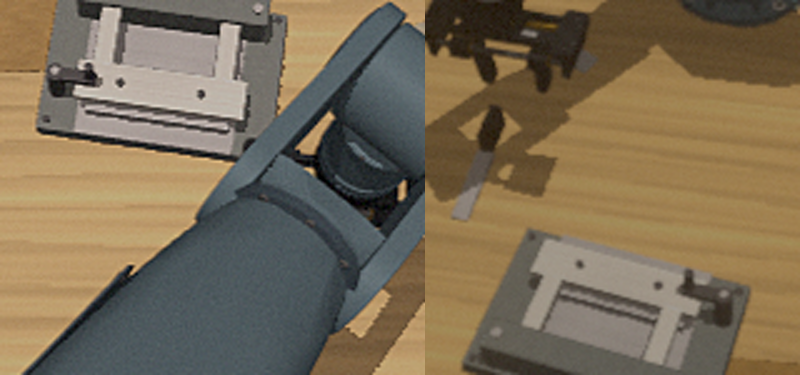

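The turnbutton now lies along the sealer's -y over the beam end, so it's secured. The gauge is untouched. Next I'll go to the handle.

```bash
python3 -m inch '[[0.165,-0.257,0.1,0,0,0,0.3],[0.165,-0.257,0.2,0,0,0,0.3],[0.165,-0.257,0.33,0,0,0,0.3],[0.165,-0.257,0.33,0,0,0,0.3],[0.165,-0.257,0.33,0,0,0,0.3]]'|grep -E "t:|eef|gap"
python3 go.py .381 -.2975 .026 175.9
python3 - <<'E'
from bench import bot
import cv2,numpy as np
b=bot.capture("scene")['img'][130:230,130:240]
cv2.imwrite("pics/g.png",cv2.resize(b,(550,500),interpolation=2))
E
```

```text
t: 7.1
eef_pos: [0.3839, -0.2938, 0.1112]
ee_rot: [-0.006, 0.035, 0.999, 0.003]
finger_gap: 0.0571
shift [ 0.005  -0.0146  0.2842] turn [ 0.0019 -0.0042  0.0003] wf [0.14 0.27 0.99] t 7.1
```

View pics/g.png

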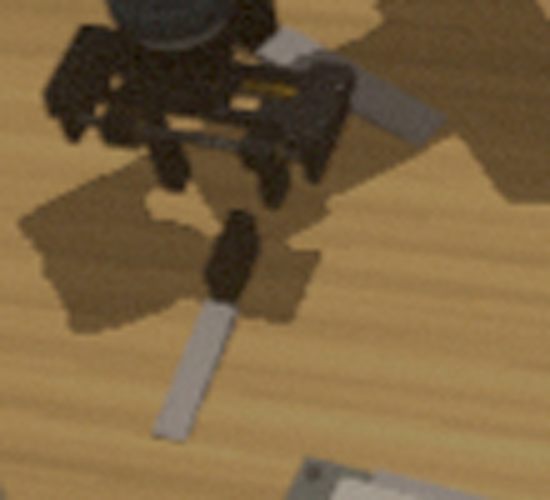

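The fingers straddle the handle. I'll descend, level the tool and grip.

```bash
python3 -m inch '[[0.005,-0.013,0.12,0.002,-0.004,0,0.3],[0.005,-0.013,0.2,0.002,-0.004,0,0.3],[0.005,-0.013,0.28,0.002,-0.004,0,0.3],[0.005,-0.013,0.283,0.002,-0.004,0,0.3],[0.005,-0.013,0.283,0.002,-0.004,0,0.3]]'|grep -E "t:|eef|force|gap"
python3 -m inch '[[0,0,0,0,0,0,-1],[0,0,0,0,0,0,-1],[0,0,0,0,0,0,-1],[0,0,0,0,0,0,-1],[0,0,0,0,0,0,-1],[0,0,0,0,0,0,-1],[0,0,0,0,0,0,-1],[0,0,0,0,0,0,-1]]' 30 |grep -E "t:|eef|force|gap"
python3 go.py .381 -.2975 .026 175.9
```

```text
t: 7.65
eef_pos: [0.3823, -0.299, 0.0284]
ee_rot: [0.001, 0.035, 0.999, -0.002]
wrist_force: [-0.6, 0.4, 0.5]
finger_gap: 0.0576
t: 8.45
eef_pos: [0.3808, -0.2989, 0.0268]
ee_rot: [0.0, 0.036, 0.999, -0.001]
wrist_force: [-1.9, -0.2, 5.1]
finger_gap: 0.0178
shift [-0.0004  0.0047  0.0026] turn [-0.0009  0.0003 -0.0001] wf [-1.93 -0.22  5.09] t 8.45
```

```bash
python3 -m inch '[[0,0,-0.15,0,0,0,-1],[0,0,-0.3,0,0,0,-1],[0,0,-0.3,0,0,0,-1]]'|grep -E "t:|eef|force|gap"
python3 go.py .4123 -.0395 .085 172.13
```

```text
t: 8.75
eef_pos: [0.3831, -0.3012, 0.1216]
ee_rot: [0.003, 0.036, 0.999, -0.005]
wrist_force: [0.4, -0.5, -0.4]
finger_gap: 0.0182
shift [-0.034   0.8781  0.114 ] turn [-0.0029  0.0024  0.021 ] wf [ 0.4  -0.53 -0.43] t 8.75
```

```bash
python3 -m inch '[[-0.034,0.12,0.05,0,0,0.021,-1],[-0.034,0.25,0.11,0,0,0.021,-1],[-0.034,0.38,0.11,0,0,0.021,-1],[-0.034,0.5,0.11,0,0,0.021,-1],[-0.034,0.63,0.11,0,0,0.021,-1],[-0.034,0.75,0.11,0,0,0.021,-1],[-0.034,0.878,0.11,0,0,0.021,-1],[-0.034,0.878,0.11,0,0,0.021,-1]]'|grep -E "t:|eef|force|gap"
python3 go.py .4123 -.0395 .085 172.13
python3 - <<'E'
from bench import bot
import cv2,numpy as np
c=bot.capture("scene");b=c['img'][170:300,170:300]
cv2.imwrite("pics/i.png",cv2.resize(b,None,fx=4.5,fy=4.5,interpolation=2))
E
```

```text
t: 9.55
eef_pos: [0.408, -0.0324, 0.0815]
ee_rot: [-0.001, 0.067, 0.998, -0.0]
wrist_force: [-0.1, -0.5, -1.5]
finger_gap: 0.0178
shift [-0.0173 -0.0217 -0.0116] turn [-0.0002 -0.0007  0.0013] wf [-0.12 -0.49 -1.47] t 9.55
```

View pics/i.png

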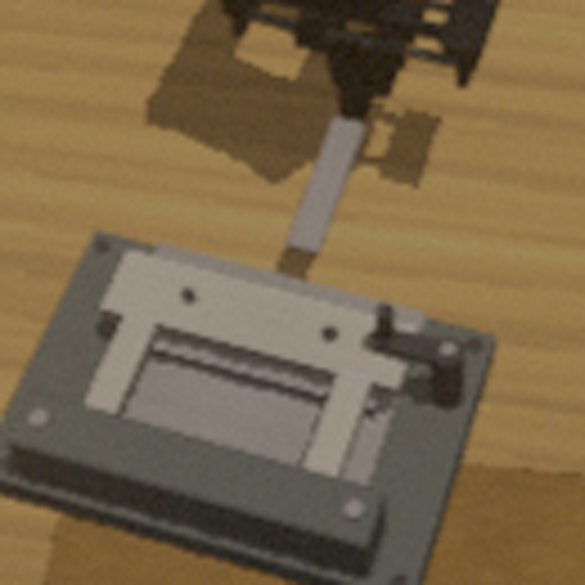

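The blade is parallel to the sealer's axis: both have image slope -0.37. The tip, at crop (303,248), is just ahead of the front edge. I'll centre it, move over the open plate and lower.

```bash
python3 go.py .4301 -.042 .064 172.13; python3 -m inch '[[-0.02,-0.022,0,0,0,0.001,-1],[-0.04,-0.022,0,0,0,0.001,-1],[-0.06,-0.022,0,0,0,0.001,-1],[-0.076,-0.022,0.01,0,0,0.001,-1],[-0.076,-0.022,0.03,0,0,0.001,-1],[-0.076,-0.022,0.045,0,0,0.001,-1],[-0.076,-0.022,0.055,0,0,0.001,-1],[-0.076,-0.022,0.055,0,0,0.001,-1]]'|grep -E "t:|eef|force|gap|rot"
python3 go.py .4301 -.042 .057 172.13
```

```text
shift [-0.0746 -0.016   0.0594] turn [-0.0005 -0.0004  0.0013] wf [-0.2  -0.05 -1.69] t 9.6
t: 10.4
eef_pos: [0.4306, -0.0458, 0.0657]
ee_rot: [-0.0, 0.07, 0.998, -0.001]
wrist_force: [0.4, 0.9, -1.2]
finger_gap: 0.0178
shift [0.0035 0.0125 0.0289] turn [-0.0006 -0.0002 -0.0011] wf [ 0.41  0.92 -1.23] t 10.4
```

```bash
python3 -m inch '[[0,0.005,0.01,0,0,0,-1],[0,0.005,0.016,0,0,0,-1],[0,0.005,0.016,0,0,0,-1]]'|grep -E "eef|force"
for i in 1 2; do python3 -m inch '[[0,0,0.004,0,0,0,-1],[0,0,0.004,0,0,0,-1],[0,0,0.004,0,0,0,-1]]'|grep -E "eef|force"; done
```

```text
eef_pos: [0.4314, -0.0445, 0.0614]
wrist_force: [0.1, -0.2, -1.6]
eef_pos: [0.4317, -0.0447, 0.0605]
wrist_force: [-0.2, -0.4, -1.4]
eef_pos: [0.4316, -0.0447, 0.0592]
wrist_force: [0.0, 0.2, -0.6]
```

```bash
for i in 1 2 ; do python3 -m inch '[[0,0,0.003,0,0,0,-1],[0,0,0.003,0,0,0,-1],[0,0,0.003,0,0,0,-1]]'|grep -E "eef|force"; done
```

```text
eef_pos: [0.4316, -0.0447, 0.0583]
wrist_force: [-0.7, -0.2, -1.0]
eef_pos: [0.4315, -0.0446, 0.0574]
wrist_force: [-0.2, 0.0, -0.8]
```

```bash
python3 -m inch '[[0,0,0.002,0,0,0,-1],[0,0,0.002,0,0,0,-1],[0,0,0.002,0,0,0,-1]]'|grep -E "eef|force|rot"; python3 -c "
from bench import bot;print(bot.observe()['ft_torque'])"
```

```text
eef_pos: [0.4316, -0.0447, 0.0568]
ee_rot: [0.0, 0.07, 0.998, -0.001]
wrist_force: [-0.5, 0.2, -0.6]
[-0.00203038  0.0022982   0.01911302]
```

```bash
for i in 1 2 ; do python3 -m inch '[[0,0,0.002,0,0,0,-1],[0,0,0.002,0,0,0,-1],[0,0,0.002,0,0,0,-1]]'|grep -E "eef|force"; python3 -c "
from bench import bot;print(bot.observe()['ft_torque'])"; done
```

```text
eef_pos: [0.4316, -0.0447, 0.0563]
wrist_force: [-0.2, 0.9, -0.2]
[-0.00942606 -0.04986108  0.07835527]
eef_pos: [0.4316, -0.0447, 0.0557]
wrist_force: [-1.4, -0.1, 1.3]
[-0.0525566  -0.02466379  0.03947576]
```

Contact starts at TCP z ≈ 0.056, as predicted. I'll slide in.

```bash
python3 -m inch '[[-0.015,0,0.001,0,0,0,-1],[-0.03,0,0.001,0,0,0,-1],[-0.045,0,0.001,0,0,0,-1],[-0.06,0,0.001,0,0,0,-1],[-0.075,0,0.001,0,0,0,-1],[-0.09,0,0.001,0,0,0,-1],[-0.1,0,0.001,0,0,0,-1],[-0.1,0,0.001,0,0,0,-1]]'|grep -E "eef|force|rot|gap|t:"; python3 -c "
from bench import bot;print(bot.observe()['ft_torque'])"
```

```text
t: 13.6
eef_pos: [0.4621, -0.0491, 0.0555]
ee_rot: [0.001, 0.07, 0.998, -0.001]
wrist_force: [1.4, -0.8, 1.9]
finger_gap: 0.0177
[-0.03503461 -0.32389834 -0.00141583]
```

```bash
python3 -m inch '[[-0.004,0,0,0,0,0,-1],[-0.008,0,0,0,0,0,-1],[-0.008,0,0,0,0,0,-1],[-0.008,0,0,0,0,0,-1]]'|grep -E "eef|force"
python3 -m inch '[[-0.004,0,0,0,0,0,-1],[-0.008,0,0,0,0,0,-1],[-0.008,0,0,0,0,0,-1],[-0.008,0,0,0,0,0,-1]]'|grep -E "eef|force"
python3 -m inch '[[-0.004,0,0,0,0,0,-1],[-0.008,0,0,0,0,0,-1],[-0.008,0,0,0,0,0,-1],[-0.008,0,0,0,0,0,-1]]'|grep -E "eef|force"
```

```text
eef_pos: [0.4636, -0.0492, 0.0553]
wrist_force: [-2.0, -0.1, 3.6]
eef_pos: [0.4663, -0.0496, 0.0554]
wrist_force: [-1.9, 0.3, 3.4]
eef_pos: [0.4686, -0.05, 0.0554]
wrist_force: [-1.8, -0.1, 2.7]
```

```bash
python3 -m inch '[[-0.005,0,0,0,0,0,-1],[-0.01,0,0,0,0,0,-1],[-0.01,0,0,0,0,0,-1],[-0.01,0,0,0,0,0,-1]]'|grep -E "eef|force"
python3 -m inch '[[-0.005,0,0,0,0,0,-1],[-0.01,0,0,0,0,0,-1],[-0.01,0,0,0,0,0,-1],[-0.01,0,0,0,0,0,-1]]'|grep -E "eef|force|gap"
```

```text
eef_pos: [0.4717, -0.0504, 0.0554]
wrist_force: [-1.2, -0.7, 2.5]
eef_pos: [0.4746, -0.0508, 0.0554]
wrist_force: [-1.8, 0.8, 2.7]
finger_gap: 0.0175
```

```bash
python3 -m inch '[[-0.005,0,0,0,0,0,-1],[-0.01,0,0,0,0,0,-1],[-0.01,0,0,0,0,0,-1],[-0.01,0,0,0,0,0,-1]]'|grep -E "eef|force"
python3 -m inch '[[-0.005,0,0,0,0,0,-1],[-0.01,0,0,0,0,0,-1],[-0.01,0,0,0,0,0,-1],[-0.01,0,0,0,0,0,-1]]'|grep -E "eef|force|gap"
python3 -c "
from bench import bot;print(bot.observe()['ft_torque'])"
```

```text
eef_pos: [0.4773, -0.0512, 0.0553]
wrist_force: [-2.8, 0.9, 4.8]
eef_pos: [0.4784, -0.0511, 0.0547]
wrist_force: [-8.1, 0.4, 6.5]
finger_gap: 0.0174
[ 0.05265774  0.99997121 -0.02978199]
```

Drag is now about 8 N, but part of it is friction from pressing on the plate (Fz 6.5 N). I'll relieve the vertical push by raising slightly, then re-read.

```bash
python3 -m inch '[[0,0,-0.002,0,0,0,-1],[0,0,-0.002,0,0,0,-1],[0,0,-0.002,0,0,0,-1],[0,0,-0.002,0,0,0,-1]]'|grep -E "eef|force|rot"
python3 -c "
from bench import bot;print(bot.observe()['ft_torque'])"
python3 -m inch '[[0,0,0,0,0,0,-1],[0,0,0,0,0,0,-1],[0,0,0,0,0,0,-1]]'|grep -E "eef|force|rot"
python3 - <<'E'
from bench import bot
import cv2,numpy as np
c=bot.capture("scene");b=c['img'][170:300,170:300]
cv2.imwrite("pics/j.png",cv2.resize(b,None,fx=4.5,fy=4.5,interpolation=2))
E
```

```text
eef_pos: [0.4786, -0.0511, 0.0551]
ee_rot: [-0.002, 0.07, 0.998, -0.001]
wrist_force: [-6.1, 0.5, 3.9]
[ 0.06369696  0.85250361 -0.09570085]
eef_pos: [0.4786, -0.0512, 0.0551]
ee_rot: [-0.002, 0.07, 0.998, -0.001]
wrist_force: [-6.5, 0.4, 3.0]
```

View pics/j.png

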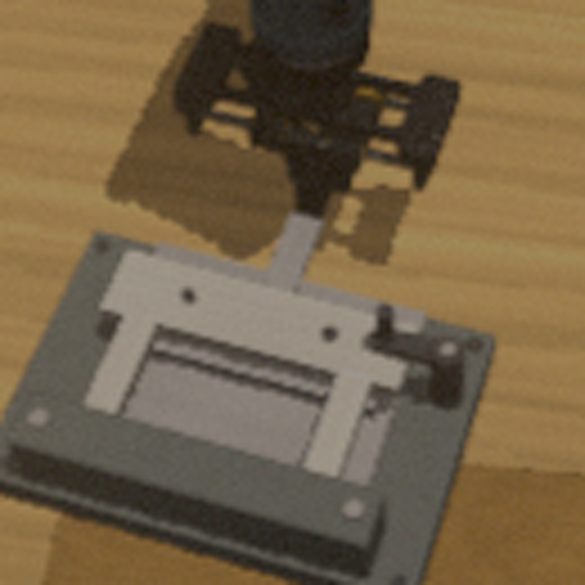

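The blade sits centred under the pad, with the turnbutton over the beam. I estimate pad force at 3–6 N. I'll go slightly deeper for margin and relieve z a little.

```bash
python3 -m inch '[[-0.003,0,-0.001,0,0,0,-1],[-0.006,0,-0.002,0,0,0,-1],[-0.006,0,-0.002,0,0,0,-1],[-0.006,0,-0.002,0,0,0,-1],[-0.006,0,-0.002,0,0,0,-1]]'|grep -E "eef|force|rot|gap|t:"
python3 -c "
from bench import bot;print(bot.observe()['ft_torque'])"
```

```text
t: 17.65
eef_pos: [0.4804, -0.0514, 0.0556]
ee_rot: [-0.001, 0.07, 0.998, -0.001]
wrist_force: [-5.1, 0.9, 2.7]
finger_gap: 0.0181
[ 0.10185688  0.82544098 -0.04213949]
```

```bash
python3 -m inch '[[-0.003,0,0,0,0,0,-1],[-0.005,0,-0.001,0,0,0,-1],[-0.005,0,-0.001,0,0,0,-1],[-0.005,0,-0.001,0,0,0,-1],[-0.005,0,-0.001,0,0,0,-1],[-0.005,0,-0.001,0,0,0,-1]]'|grep -E "eef|force|rot|gap|t:"
python3 -m inch '[[0,0,0,0,0,0,-1],[0,0,0,0,0,0,-1]]'|grep -E "eef|force|rot|gap|t:"
```

```text
t: 18.25
eef_pos: [0.4815, -0.0514, 0.0557]
ee_rot: [-0.002, 0.07, 0.998, -0.001]
wrist_force: [-6.2, 0.7, 1.2]
finger_gap: 0.0176
t: 18.45
eef_pos: [0.4815, -0.0514, 0.0557]
ee_rot: [-0.002, 0.07, 0.998, -0.001]
wrist_force: [-6.1, 0.9, 1.1]
finger_gap: 0.0178
```

Readings are steady: drag 6.1 N, Fz 1.1 N, estimated pad force about 6 N, level and straight. I'm handing it in.

```bash
python3 -c "
from bench import bot;print(bot.hand_in())"
```

```text
the job is handed in; nothing more can be done
None
```

I secured the turnbutton, slid the smaller gauge into the gap until it dragged snugly, and handed the job in at about 18.5 s, still gripping it. No verdict was reported.

- **Turnbutton:** I pushed its peg round with closed fingers until it met the stop, with about 22 N resisting. A later picture shows the arm lying over the beam's end.
- **Gauge:** Two gauges were in view. I took the smaller, whose blade measured about 105 mm against the 110 mm given. I gripped it at 30 N, set the blade down on the open plate and slid it in.
- **Last checks:** The drag held steady at about 6.1 N, with 1.1 N of net upward force on the tool. The tip is roughly 40 mm inside the mouth and near its middle. The tool was level within about 0.005 rad and lined up with the sealer, and the finger opening was 17.8 mm on the 18 mm handle.
- **Not measured directly:** The pad force of about 6 N is my estimate from the drag and the friction seen before contact. It could be anywhere from about 4 to 9 N, which is still inside the 2.3 to 12 N limits. The depth is good to about 4 mm.
- **Disagreements:** Partway in, the drag rose to 8 N because the tool dipped and pressed on the plate. I raised it slightly and the drag fell back. The picture fit of the sealer also disagreed by a few mm between the two cameras.
- **Bystanders:** I kept clear of the carton, tape roll and bottle, and nothing suggested contact, but I did not measure their positions again at the end.

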